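# Shift the sample mixer into third

### The arm

A 6-joint arm with a two-finger parallel gripper is mounted at the origin on the work surface. World frame = base frame: x ahead of the robot, y to its left, z up, the work surface at z = 0. Lengths are in m, angles in rad, forces in N, time in s.
With the tool pointing down it reaches from about 0.3 to 0.875 m from the base axis. Payload 4.2 kg.
Tool frame: the origin (TCP) lies midway between the tips of the shut fingers; the grasp point (between the pads) lies manip.hold_point_z behind it (manip.hold_point_z is the distance from the TCP to the grasp point, in m); z points along the fingers, y is the line along which they close (so a half turn about z gives the same grasp; the last joint's range is limited). The gripper opens to 85 mm and grips with 20 to 120 N. Pads are 22 mm wide; open, the fingers measure 114 mm over their backs; the gripper's body (76 mm by 85 mm) begins 54 mm behind the grasp point. The pads swing forward as they close: fully open they stand 13 mm farther back than shut.
Start: joints at [-0.02, 0.32, 1.565, -0, 1.257, -0.02], TCP at [0.575, 0, 0.231] pointing down, gripper open.
Joint ranges: [-3.11, 3.11], [-0.84, 2.01], [0.21, 2.61], [-1.34, 4.49], [0.05, 2.63], [-2.56, 2.56]. Speed limits (rad/s): [2.57, 2.57, 3.14, 3.14, 3.14, 3.14].

### API

Orientations are given as a 3x3 rotation matrix whose columns are the frame's x, y, z axes.
In Python, from station import manip gives the robot as it stands.
- The arm moves only by the tool servo_tool, never from a script. Its argument "increments" is a list of rows, each a list of 3 entries, a list of its own where there are three numbers: the shift along the tool's x, y, z each as a share of 25 cm, from -1 to 1, then the turn, a rotation vector about the tool's x, y, z each as a share of 30 degrees, from -1 to 1, then the gripper command: -1 is shut, 1 is fully open, values between are in proportion. A call has 1 to 5 rows; each row shifts and turns the commanded pose from where the row before left it, along the tool's axes as they then stand; what a row does not reach is not made up. A row lasts 1/10 s, in which the tool goes at most 50 mm and 8.59 degrees, less where a joint would pass 70% of its speed; a pose out of reach is approached as far as the arm can. A call with a number of a shift or a turn outside -1 to 1 is refused whole. A call with a gripper value outside its range is refused whole. The fingers move at their own pace and stop on an object; "newtons" is the grip in N (left out, the last holds). Time passes only in rows, so rows that do not move let the fingers close. It gives the time, the measured TCP pose, the force, the opening and the grip force at its end, in the units of the state.
- manip.sense(): the state, without advancing time (a new reading comes with each control period).
- manip.get_image(name): name is "scene" or "side" or "wrist"; returns (picture, depth): 420x560x3 uint8, red, green, blue; 420x560 float32, m along the optical axis (not along the pixel's ray), 0 where there is no reading.
- manip.camera_params(name): a dict with "fx", "fy", "cx", "cy" (pixels), "R" (3x3) and "t" (3): a world point X has camera coordinates R X + t; the wrist camera has in their place "hand_eye" (4x4, takes a point from camera to tool coordinates, whose origin is the TCP and whose axes are the flange's). Camera axes: x right, y down, z forward; pixel columns grow to the right and rows downward; lengths in m; the calibration is good to about 2 mm. A picture is of the moment at which its call begins: read the wrist's pose just before it. camera_params takes no time and is no camera call.
- manip.close_job(): hands the job in; it is judged then, once.
The state is a dict: "clock": time; "q": joint angles; "qvel": joint speeds; "joint_torque": joint torques, N m; "position": TCP position; "eef_rot": TCP orientation; "force": force on the tool from outside, world axes, zero at the start; "ft_torque": the same for the moment, N m; "finger_gap": opening from 0.0 (shut) to 1.0 (fully open); "grip_force": force on a finger pad.
Only numpy, scipy, OpenCV 4.12 (cv2) and the standard library are available. Lean on these libraries where they do the work, as an engineer would, in place of code of your own. Each camera call takes 0.05 s, during which the arm holds its last target. There are 200 camera calls.

### The job

The mixer's red-knobbed gear lever stands in the left-hand leg of its H-shaped gate. With a fingertip or the closed fingers, push it to the crossing, across to the right-hand leg, and then forward, away from the robot, fully home in the third slot (green mark, three dots), without dipping into the fourth slot on the way. Push gently, never grip the lever, leave the vials and everything else on the bench where they stand, and finish with the hand clear.

Things in the scene. Friction and masses are not known exactly. Their poses are not given: they have to be found in the camera images.
- mixer: White bench sample mixer, fixed. Sizes in mm. Origin on the bench surface under the gate centre; x forward (away from the operator), y left, z up; turned up to 0.4 rad about z. Body spans x -85 to 225, y +-120, 82 high; an 8 thick aluminium gate plate lies on it, top at 90. Only the lever and the platform's load rise above 120.
- gate (a point): Centre of the H-shaped gate, at plate top (90 mm). Mixer axes. Two legs along x at y = +21 (left) and -21 (right), 15 wide, x -31 to 31, joined at x = 0 by a cross channel 18 wide. Slots: first = left forward (one dot), second = left back (two), third = right forward (three, green), fourth = right back (four). Metal tongues between the legs stop the lever.
- slot3 (a point): Third slot, at plate top: where the 10 mm stick crosses the plate when fully home there; right-hand leg, forward end, by the green mark with three white dots.
- platform (a point): Centre of the mixer's platform surface, 112 mm above the bench, 172 forward of the gate. Spans x +-48, y +-105 about it, rim top 118; carries two loose vials reaching 157 above the bench, standing at least 150 forward of the gate centre.
- knob: Red upright cylindrical knob, dia 28, 44 high, on a steel stick of dia 10. Origin at its centre, z along the stick upward. The stick pivots both ways about a point 10 mm above the bench under the gate; the knob centre is 160 from it (170 above the bench when upright) and sways +-43 in y, +-47 in x. No springs: it stays where left; a push of about 2 N at the knob moves it.
- shift_across (a joint): sideways lean of the lever, rad: positive to the right (mixer -y). -0.27 = left leg, +0.27 = right leg, stops at both. In a leg it has play of about 0.04 rad. Starts in the left leg. Forcing the lever against a stop or tongue, or squeezing it, with over 35 N is too much.
- shift_fore (a joint): lean of the lever along the legs, rad: positive forward (mixer +x), 0 = in line with the cross channel, +0.30 = fully home in the first or third slot, -0.30 = fully home in the second or fourth, stops at both. The lever can cross between the legs only while this lies within about +-0.05. Starts anywhere from -0.27 to +0.27.
- vial_a: small jar-shaped sample vial with blue cap, dia 24, 45 tall, standing loose on the mixer's platform at the back left. Sizes in mm; origin at the centre of its underside, z up.
- vial_b: the same vial with yellow cap, on the platform at the back right. Sizes in mm; origin at the centre of its underside, z up.
- strip_jar: test-strip jar with black cap, dia 46, 105 tall, loose on the bench left of the mixer. Sizes in mm; origin at the centre of its underside, z up.
- beaker: clear open plastic cup, dia 56, 70 tall, loose on the bench right of the mixer. Sizes in mm; origin at the centre of its underside, z up.
- reagent: white reagent bottle, dia 48, 110 tall, loose, far left on the bench. Sizes in mm; origin at the centre of its underside, z up.
- slide_box: green slide box 170 x 85 x 35, loose, far right on the bench. Sizes in mm; origin at the centre of its underside, z up.
- dish: glass dish, dia 84, 14 tall, loose, on the right of the bench. Sizes in mm; origin at the centre of its underside, z up.

How it is judged:
On the way:
1. the lever has come through the crossing into the right-hand leg (value of joint shift_across above 0.17 rad and value of joint shift_fore between -0.17 and 0.14 rad), for 0.1 s.
At the end, for the whole second after the job is handed in: The lever is at rest in the third slot (sideways lean over 0.17 rad to the right, forward lean over 0.255 of 0.30 rad), and all loose things stand upright within 20 mm of where they started (value of joint shift_across above 0.17 rad and value of joint shift_fore above 0.255 rad and velocity of joint shift_fore between -0.05 and 0.05 rad/s and not (distance of vial_a from where it was at the start of the episode above 0.02 m) and not (distance of vial_b from where it was at the start of the episode above 0.02 m) and not (distance of strip_jar from where it was at the start of the episode above 0.02 m) and not (distance of beaker from where it was at the start of the episode above 0.02 m) and not (distance of reagent from where it was at the start of the episode above 0.02 m) and not (distance of slide_box from where it was at the start of the episode above 0.02 m) and not (distance of dish from where it was at the start of the episode above 0.02 m) and not (angle between vial_a's own z axis and vertical above 0.3 rad) and not (angle between vial_b's own z axis and vertical above 0.3 rad) and not (angle between strip_jar's own z axis and vertical above 0.3 rad) and not (angle between beaker's own z axis and vertical above 0.3 rad) and not (angle between reagent's own z axis and vertical above 0.3 rad)); the robot touches nothing.
It fails at once if the lever goes into the fourth slot (right leg, lean back beyond 0.17 rad) (value of joint shift_across above 0.12 rad and value of joint shift_fore below -0.17 rad).
It fails at once if the lever is gripped or forced: over 35 N between the arm or hand and the lever (contact force between the arm and knob above 35 N).
It fails at once if the lever is gripped or forced: over 35 N between the fingers and the lever (contact force between the fingers and knob above 35 N).
It fails at once if a bystander is moved over 20 mm, lifted or tipped (distance of any of vial_a, vial_b, strip_jar, beaker, reagent, slide_box, dish from where it was at the start of the episode above 0.02 m or angle between any of vial_a, vial_b, strip_jar, beaker, reagent's own z axis and vertical above 0.3 rad).
It also fails if it takes over 72 s, if anything falls off the work surface, if the arm or the gripper's body presses on something with over 40 N, if the wrist force passes 120 N, or if a joint passes its speed limit or range.

## Working session

There is one attempt and no reset: what is moved stays moved. The work goes in short steps, Python scripts to look and compute and a tool call to move; the robot and the scene stay as the last step left them, time stands still between calls to the robot, and variables do not carry over. Pictures are saved under pics/ and viewed, at most 10 in all, crops included, and the job is handed in when it is done.

Besides the shell and the picture viewer there is one more tool, called after ">>>" by a JSON object that holds its "method" and its "body". servo_tool: Moves the arm, as the interface text tells. Its arguments: {"type":"object","properties":{"increments":{"type":"array"},"newtons":{"type":"number"}},"required":["increments"]}

```bash
mkdir -p pics; ls
cat > h.py <<'E'
import numpy as np, cv2
from station import manip
def grab(n,fn=None):
    s=manip.sense(); im,d=manip.get_image(n); p=manip.camera_params(n)
    if fn: cv2.imwrite('pics/'+fn,im[:,:,::-1])
    v,u=np.mgrid[:420,:560]; C=np.stack([(u-p['cx'])/p['fx']*d,(v-p['cy'])/p['fy']*d,d],-1)
    if 'R' in p: W=(C-np.array(p['t']))@np.array(p['R'])
    else:
        H=np.array(p['hand_eye']); T=C@H[:3,:3].T+H[:3,3]; W=T@np.array(s['eef_rot']).T+np.array(s['position'])
    return im,d,W,s
E
python3 - <<'E'
from h import *
for n in ('scene','side'):
    im,d,W,s=grab(n,n+'0.png')
    h=cv2.cvtColor(im,cv2.COLOR_RGB2HSV)
    m=((h[...,0]<8)|(h[...,0]>172))&(h[...,1]>140)&(h[...,2]>60)&(d>0)
    k,l,st,c=cv2.connectedComponentsWithStats(m.astype(np.uint8))
    for i in range(1,k):
        if st[i,4]>30: 
            P=W[l==i]; print(n,st[i],np.median(P,0).round(4),P.min(0).round(3),P.max(0).round(3))
    p=manip.camera_params(n); print((-np.array(p['R']).T@p['t']).round(3))
print(s['clock'],s['position'],np.array(s['eef_rot']).round(3),manip.hold_point_z)
E
```

```text
pics
scene [255 202  10  16 101] [ 0.5757 -0.0939  0.1787] [ 0.56  -0.107  0.149] [ 0.584 -0.075  0.189]
scene [412 292   6   7  32] [1.0065 0.0954 0.1218] [0.999 0.088 0.113] [1.012 0.104 0.126]
scene [407 325   7   7  35] [1.0633 0.0196 0.1217] [1.056 0.012 0.111] [1.068 0.029 0.125]
scene [370 330   6   8  34] [ 1.0227 -0.0649  0.1208] [ 1.016 -0.072  0.115] [ 1.029 -0.056  0.126]
scene [385 345   7   8  37] [ 1.0708 -0.0597  0.122 ] [ 1.063 -0.067  0.113] [ 1.077 -0.05   0.124]
[ 1.305 -0.516  1.109]
side [465 200   6   7  32] [ 1.067  -0.0614  0.1219] [ 1.061 -0.066  0.111] [ 1.075 -0.049  0.127]
[ 0.437 -0.915  0.838]
0.05 [5.74526178e-01 9.69097372e-07 2.30512247e-01] [[ 0.     1.    -0.002]
 [ 1.    -0.     0.   ]
 [ 0.    -0.002 -1.   ]] 0.0187
```

View pics/scene0.png

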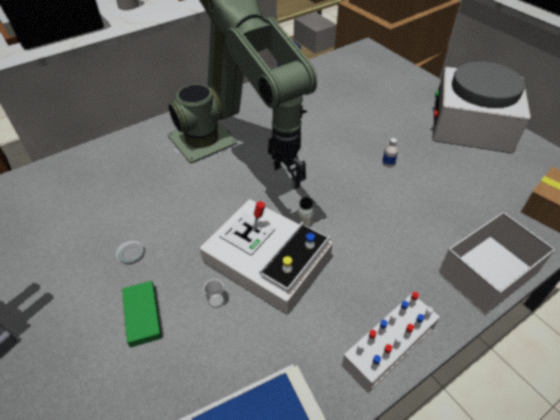

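View pics/side0.png

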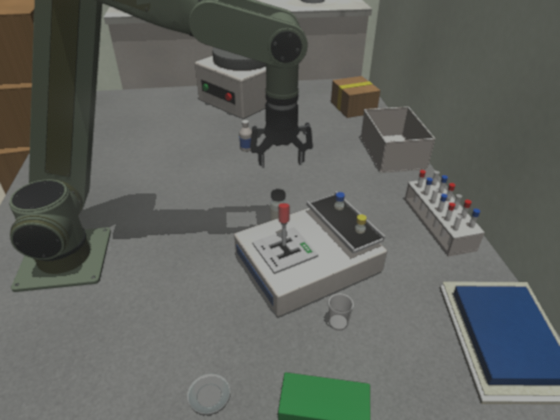

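The scene picture shows the red knob at (259,209), the H gate at about (247,233), the green mark at (254,244), and the jar just left of the mixer. In the side picture the knob is at (284,213) and the green mark at (306,247).

Run:
```python
from h import *
pts=[];g=[];red=[];caps=[]
for n in ('scene','side'):
    im,d,W,s=grab(n); h=cv2.cvtColor(im,cv2.COLOR_RGB2HSV)
    ok=(d>0)&(W[...,0]>.4)&(W[...,0]<.95)&(abs(W[...,1]+.12)<.3)
    m=ok&(W[...,2]>.076)&(W[...,2]<.087)
    m=cv2.morphologyEx(m.astype(np.uint8),cv2.MORPH_OPEN,np.ones((3,3)))>0
    pts.append(W[m][:,:2])
    gm=ok&(h[...,0]>45)&(h[...,0]<85)&(h[...,1]>100)&(W[...,2]>.08)&(W[...,2]<.1)
    v,u=np.nonzero(gm); print(n,'green',len(v),u.mean(),v.mean(),W[gm].mean(0).round(4))
    rm=ok&((h[...,0]<8)|(h[...,0]>172))&(h[...,1]>110)&(W[...,2]>.12)
    v,u=np.nonzero(rm); p=manip.camera_params(n); R=np.array(p['R']);t=np.array(p['t'])
    print('red',len(v),u.min(),u.max(),v.min(),v.max(),u.mean(),v.mean(),W[rm].mean(0).round(4))
    r=R.T@np.array([(u.mean()-p['cx'])/p['fx'],(v.mean()-p['cy'])/p['fy'],1]); red.append((-R.T@t,r/np.linalg.norm(r)))
    for nm,lo,hi in(('blue',100,125),('yel',20,35)):
        cm=ok&(h[...,0]>lo)&(h[...,0]<hi)&(h[...,1]>120)&(W[...,2]>.13)
        print(nm,cm.sum(),np.median(W[cm],0).round(3))
    print('black cap?',*[np.median(W[ok&(W[...,2]>.098)&(W[...,2]<.112)&(W[...,1]>0)],0).round(3)])
    # plate: H dark
    hm=ok&(h[...,2]<60)&(W[...,2]>.0)&(W[...,2]<.1)
(c1,r1),(c2,r2)=red
A=sum(np.eye(3)-np.outer(r,r) for c,r in red); b=sum((np.eye(3)-np.outer(r,r))@c for c,r in red)
k=np.linalg.solve(A,b); print('knob tri',k.round(4))
for P in pts+[np.vstack(pts)]:
    (c,wh,a)=cv2.minAreaRect(P.astype(np.float32)); print(len(P),np.round(c,4),np.round(wh,4),a)
```

```text
scene green 6 254.0 243.66666666666666 [ 0.6145 -0.1406  0.0907]
red 111 255 264 201 217 258.98198198198196 208.74774774774775 [ 0.5739 -0.0935  0.1739]
blue 88 [ 0.722 -0.027  0.158]
yel 69 [ 0.756 -0.125  0.156]
black cap? [0.66  0.031 0.108]
side green 4 307.25 249.25 [ 0.6178 -0.1473  0.0922]
red 144 279 288 204 222 283.7013888888889 212.03472222222223 [ 0.5668 -0.0974  0.1737]
blue 34 [ 0.722 -0.028  0.158]
yel 58 [ 0.751 -0.126  0.158]
black cap? [0.582 0.065 0.106]
knob tri [ 0.5683 -0.09    0.1673]
3506 [ 0.6215 -0.0864] [0.3097 0.2936] 20.619539260864258
4941 [ 0.6151 -0.0739] [0.308  0.3191] 20.819568634033203
8447 [ 0.6167 -0.074 ] [0.3099 0.3203] 20.58777618408203
```

Run:
```python
from h import *
P=[]
for n in ('scene','side'):
    im,d,W,s=grab(n); h=cv2.cvtColor(im,cv2.COLOR_RGB2HSV)
    ok=(d>0)&(W[...,0]>.4)&(W[...,0]<.95)&(abs(W[...,1]+.12)<.3)
    m=ok&(W[...,2]>.077)&(W[...,2]<.086)
    c=cv2.connectedComponentsWithStats(cv2.morphologyEx(m.astype(np.uint8),cv2.MORPH_OPEN,np.ones((3,3))))
    l=c[1]==1+np.argmax(c[2][1:,4]); Q=W[l][:,:2]
    for a in (.34,.36,.38):
        R=np.array([[np.cos(a),-np.sin(a)],[np.sin(a),np.cos(a)]]); q=Q@R
        print(n,a,np.percentile(q,[.3,2,98,99.7],axis=0).round(4).T.tolist())
    r=cv2.minAreaRect(Q.astype(np.float32)); print(r)
    big=cv2.resize((im[180:300,190:350] if n=='scene' else im[180:300,220:400]),None,fx=4,fy=4,interpolation=cv2.INTER_CUBIC)
    cv2.imwrite(f'pics/{n}c.png',big[:,:,::-1])
    # rectified top view of plate plane z=.09, 2px/mm
    p=manip.camera_params(n); K=np.array([[p['fx'],0,p['cx']],[0,p['fy'],p['cy']],[0,0,1]])
    # columns: -y (left->right), rows: -x ; centre (0.57,-0.12)
    R=np.array(p['R']);t=np.array(p['t'])
    M=np.array([[0,-.0005,.57+.075],[-.0005,0,-.12+.075],[0,0,.09],[0,0,1]])
    Hm=K@np.c_[R,t]@M
    o=cv2.warpPerspective(im,Hm,(300,300),flags=cv2.INTER_CUBIC|cv2.WARP_INVERSE_MAP)
    cv2.imwrite(f'pics/{n}r.png',o[:,:,::-1])
a=cv2.imread('pics/scener.png');b=cv2.imread('pics/sider.png');cv2.imwrite('pics/rect.png',np.hstack([a,b]))
```

```text
scene 0.34 [[0.4043, 0.4082, 0.7083, 0.7121], [-0.4346, -0.4318, -0.2047, -0.1991]]
scene 0.36 [[0.3984, 0.402, 0.701, 0.7042], [-0.445, -0.443, -0.215, -0.2093]]
scene 0.38 [[0.391, 0.3955, 0.693, 0.6968], [-0.4574, -0.4546, -0.2248, -0.2193]]
((0.630427360534668, -0.11133933067321777), (0.30927935242652893, 0.24065060913562775), 21.08531951904297)
side 0.34 [[0.4029, 0.4056, 0.6864, 0.7071], [-0.4338, -0.4318, -0.2032, -0.1967]]
side 0.36 [[0.3969, 0.399, 0.6781, 0.6985], [-0.4442, -0.4425, -0.2131, -0.2066]]
side 0.38 [[0.389, 0.3921, 0.6697, 0.6897], [-0.4568, -0.4538, -0.2228, -0.216]]
((0.629565417766571, -0.1098850667476654), (0.3088409900665283, 0.24213269352912903), 20.15049171447754)
```

View pics/rect.png

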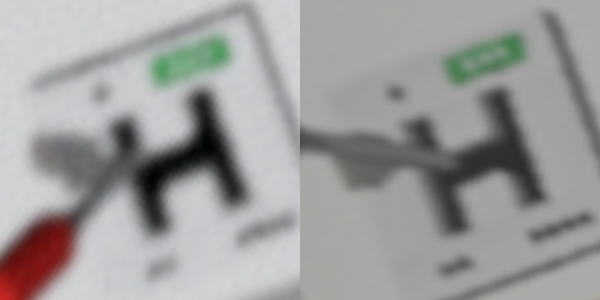

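The rectified views put the gate centre at about (0.5655, -0.135), yaw 0.36. The knob is at mixer coordinates of about (+18, +41) mm, in the left leg and slightly forward. First I'll shut the fingers and turn the tool to the mixer's axes, so that tool x = mixer y and tool y = mixer x.

>>> {"method": "servo_tool", "body": {"increments": [[[0,0,0],[0,0,-0.23],-1],[[0,0,0],[0,0,-0.23],-1],[[0,0,0],[0,0,-0.2275],-1],[[-0.16,0.03,0],[0,0,0],-1],[[-0.16,0,0],[0,0,0],-1]], "newtons": 20}}

```text
clock: 0.8
position: [0.6111, -0.0721, 0.2315]
eef_rot: [[-0.355, 0.935, 0.001], [0.935, 0.355, 0.0], [-0.0, 0.001, -1.0]]
force: [-0.4, 0.8, 0.1]
finger_gap: 0.145
grip_force: 0.0
```

>>> {"method": "servo_tool", "body": {"increments": [[[0,0,0],[0,0,0],-1],[[0,0,0],[0,0,0],-1],[[0,0,0],[0,0,0],-1]]}}

```text
clock: 1.1
position: [0.6098, -0.0716, 0.2312]
eef_rot: [[-0.352, 0.936, -0.001], [0.936, 0.352, 0.001], [0.001, -0.0, -1.0]]
force: [0.6, 0.3, -0.1]
finger_gap: -0.002
grip_force: 0.0
```

```bash
cat >> h.py <<'E'
G=np.array([.5655,-.135]); a=.36; RM=np.array([[np.cos(a),-np.sin(a)],[np.sin(a),np.cos(a)]])
def mx(P): P=np.asarray(P); return np.r_[(P[:2]-G)@RM, P[2]].round(4)
def knob():
    A=0;b=0;res=[]
    for n in ('scene','side'):
        im,d,W,s=grab(n); h=cv2.cvtColor(im,cv2.COLOR_RGB2HSV); L=(W-np.r_[G,0]); 
        rm=(d>0)&(np.hypot(L[...,0],L[...,1])<.1)&((h[...,0]<8)|(h[...,0]>172))&(h[...,1]>110)&(W[...,2]>.12)
        if rm.sum()<15: print(n,'hidden',rm.sum()); continue
        Q=W[rm]; top=Q[Q[:,2]>np.percentile(Q[:,2],85)]
        print(n,rm.sum(),'surf',mx(Q.mean(0)),'top',mx(top.mean(0)))
        v,u=np.nonzero(rm); p=manip.camera_params(n); R=np.array(p['R']);t=np.array(p['t'])
        r=R.T@np.array([(u.mean()-p['cx'])/p['fx'],(v.mean()-p['cy'])/p['fy'],1]); r/=np.linalg.norm(r)
        J=np.eye(3)-np.outer(r,r); A=A+J; b=b+J@(-R.T@t); res.append(n)
    if len(res)==2: print('knob tri',mx(np.linalg.solve(A,b)))
    s=manip.sense(); print('tcp',mx(s['position']),'t',s['clock'],'F',np.round(s['force'],2),'gap',s['finger_gap'])
E
python3 - <<'E'
from h import *
knob()
im,d,W,s=grab('wrist','w1.png')
grab('side','s1.png'); print(np.array(s['eef_rot']).round(3))
E
```

```text
scene 115 surf [0.0237 0.0361 0.1769] top [0.0277 0.038  0.2032]
side 154 surf [0.0143 0.0349 0.173 ] top [0.0166 0.0397 0.1884]
knob tri [0.0183 0.0427 0.1668]
tcp [0.0639 0.044  0.2315] t 1.2 F [-0.04  0.57  0.4 ] gap 0.0017219268784290213
[[-0.353  0.936 -0.   ]
 [ 0.936  0.353  0.   ]
 [ 0.     0.    -1.   ]]
```

View pics/w1.png

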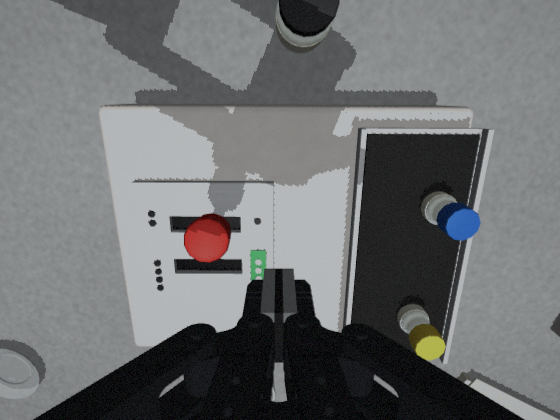

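The wrist picture has mixer forward to the right. It shows the knob at (207,238), the legs at rows 223 and 267, the green mark at (258,265) and the shut fingers at (280,280), forward of the knob. I'll cross-check the knob by wrist depth and the gate from the leg pixels.

Run:
```python
from h import *
im,d,W,s=grab('wrist'); h=cv2.cvtColor(im,cv2.COLOR_RGB2HSV)
rm=(d>0)&((h[...,0]<8)|(h[...,0]>172))&(h[...,1]>110)
Q=W[rm]; print(rm.sum(),Q[:,2].min(),Q[:,2].max())
T=Q[Q[:,2]>.18]; q=np.array([mx(x) for x in T]); print('top',np.median(q,0),q.min(0),q.max(0))
for n,(r0,r1) in {'L':(212,236),'R':(256,276)}.items():
    m=np.zeros(d.shape,bool); m[r0:r1,160:250]=True; m&=(im.max(2)<60)
    # ray to plate plane
    p=manip.camera_params('wrist'); v,u=np.nonzero(m)
    H=np.array(p['hand_eye']); r=np.stack([(u-p['cx'])/p['fx'],(v-p['cy'])/p['fy'],np.ones(len(u))],-1)@H[:3,:3].T@np.array(s['eef_rot']).T
    o=np.array(s['eef_rot'])@H[:3,3]+s['position']; P=o+r*((.09-o[2])/r[:,2])[:,None]
    k=np.array([mx(x) for x in P]); print(n,len(k),np.percentile(k,[1,50,99],axis=0)[:,:2].round(4).tolist())
gm=(d>0)&(h[...,0]>45)&(h[...,0]<85)&(h[...,1]>100); gm[320:]=0
print('green',mx(W[gm].mean(0)), 'tcp',mx(s['position']))
```

```text
1996 0.08283390868820265 0.3176105513330813
top [0.0226 0.0478 0.1861] [0.0077 0.0318 0.18  ] [0.1206 0.0615 0.3176]
L 581 [[-0.0304, 0.0143], [0.0031, 0.0237], [0.0298, 0.0303]]
R 694 [[-0.0308, -0.0244], [-0.0008, -0.0193], [0.0293, -0.0132]]
green [0.0532 0.0093 0.1328] tcp [0.064  0.0439 0.2316]
```

>>> {"method": "servo_tool", "body": {"increments": [[[-0.008,0,0.14],[0,0,0],-1],[[0,0,0.14],[0,0,0],-1],[[0,0,0],[0,0,0],-1]]}}

```text
clock: 1.65
position: [0.6076, -0.0733, 0.1568]
eef_rot: [[-0.353, 0.936, -0.01], [0.936, 0.353, 0.001], [0.005, -0.009, -1.0]]
force: [0.6, 0.9, 0.2]
finger_gap: 0.003
grip_force: 0.0
```

>>> {"method": "servo_tool", "body": {"increments": [[[0,-0.02,0],[0,0,0],-1],[[0,-0.02,0],[0,0,0],-1],[[0,-0.02,0],[0,0,0],-1],[[0,-0.02,0],[0,0,0],-1],[[0,0,0],[0,0,0],-1]]}}

```text
clock: 2.15
position: [0.5926, -0.0814, 0.1628]
eef_rot: [[-0.352, 0.936, 0.003], [0.936, 0.352, -0.0], [-0.001, 0.003, -1.0]]
force: [2.7, 0.7, 1.1]
finger_gap: -0.001
grip_force: 0.7
```

Run:
```python
from h import *
knob(); grab('wrist','w2.png')
```

```text
scene 105 surf [0.0216 0.0316 0.1769] top [0.0301 0.0287 0.21  ]
side 137 surf [0.0113 0.0334 0.1712] top [0.0153 0.0395 0.1882]
knob tri [0.0149 0.0397 0.1654]
tcp [0.0444 0.0407 0.1622] t 2.25 F [1.46 0.01 1.69] gap 0.0026342274542693078
```

View pics/w2.png

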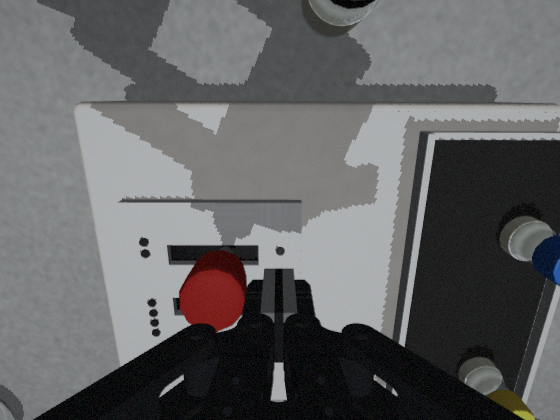

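The wrist picture shows the knob, centred near (213,290), touching the fingers, which are at (250,290). The offset is about 29 mm, so I'll push back 15 mm more.

>>> {"method": "servo_tool", "body": {"increments": [[[0,-0.015,0],[0,0,0],-1],[[0,-0.015,0],[0,0,0],-1],[[0,-0.015,0],[0,0,0],-1],[[0,-0.015,0],[0,0,0],-1],[[0,0,0],[0,0,0],-1]]}}

```text
clock: 2.8
position: [0.5775, -0.0866, 0.1613]
eef_rot: [[-0.352, 0.936, -0.001], [0.936, 0.352, -0.0], [0.0, -0.001, -1.0]]
force: [2.3, 0.8, 0.8]
finger_gap: 0.001
grip_force: 0.7
```

Run:
```python
from h import *
knob()
```

```text
scene 99 surf [0.0078 0.031  0.1775] top [0.0176 0.0282 0.2132]
side 136 surf [-0.0025  0.0335  0.1724] top [-0.0003  0.0404  0.1895]
knob tri [0.001  0.0393 0.1665]
tcp [0.0285 0.041  0.1612] t 2.9 F [0.8  0.08 1.03] gap 6.485783081092137e-05
```

>>> {"method": "servo_tool", "body": {"increments": [[[0,0.08,0],[0,0,0],-1],[[0.085,0,0],[0,0,0],-1],[[0.085,0,0],[0,0,0],-1],[[0,-0.1,0],[0,0,0],-1],[[0,-0.092,0],[0,0,0],-1]]}}

```text
clock: 3.4
position: [0.5355, -0.056, 0.1605]
eef_rot: [[-0.354, 0.935, -0.003], [0.935, 0.354, -0.0], [0.001, -0.003, -1.0]]
force: [0.8, -0.4, 0.9]
finger_gap: 0.0
grip_force: 0.0
```

>>> {"method": "servo_tool", "body": {"increments": [[[0,0,0],[0,0,0],-1],[[-0.02,0,0],[0,0,0],-1],[[-0.02,0,0],[0,0,0],-1],[[-0.02,0,0],[0,0,0],-1],[[0,0,0],[0,0,0],-1]]}}

```text
clock: 3.9
position: [0.543, -0.0708, 0.1612]
eef_rot: [[-0.352, 0.936, 0.0], [0.936, 0.352, 0.001], [0.001, 0.0, -1.0]]
force: [-1.3, 2.1, 0.5]
finger_gap: 0.001
grip_force: 0.7
```

Run:
```python
from h import *
knob()
```

```text
scene 130 surf [0.0058 0.0362 0.1777] top [0.0074 0.0404 0.2019]
side 159 surf [-0.0021  0.033   0.1757] top [-1.000e-04  3.820e-02  1.895e-01]
knob tri [0.0016 0.0408 0.1698]
tcp [0.0013 0.0683 0.1612] t 4.0 F [-0.3   1.63 -0.15] gap -0.0011411092754181817
```

>>> {"method": "servo_tool", "body": {"increments": [[[-0.032,0,0],[0,0,0],-1],[[-0.032,0,0],[0,0,0],-1],[[-0.032,0,0],[0,0,0],-1],[[-0.032,0,0],[0,0,0],-1],[[-0.032,0,0],[0,0,0],-1]]}}

```text
clock: 4.5
position: [0.5566, -0.1088, 0.1613]
eef_rot: [[-0.352, 0.936, 0.0], [0.936, 0.352, -0.0], [-0.0, 0.0, -1.0]]
force: [0.7, 2.1, 1.5]
finger_gap: 0.001
grip_force: 1.0
```

Run:
```python
from h import *
knob()
```

```text
scene 132 surf [0.0059 0.0007 0.1824] top [0.0026 0.0035 0.2016]
side 129 surf [-0.0026 -0.004   0.182 ] top [-0.0017  0.001   0.1942]
knob tri [0.0019 0.0048 0.1749]
tcp [0.0009 0.0271 0.1612] t 4.6 F [ 0.06  0.94 -0.65] gap 0.00036293559582417775
```

>>> {"method": "servo_tool", "body": {"increments": [[[-0.032,0,0],[0,0,0],-1],[[-0.032,0,0],[0,0,0],-1],[[-0.032,0,0],[0,0,0],-1],[[-0.032,0,0],[0,0,0],-1],[[-0.016,0,0],[0,0,0],-1]]}}

```text
clock: 5.1
position: [0.5691, -0.1425, 0.1608]
eef_rot: [[-0.352, 0.936, -0.001], [0.936, 0.352, 0.0], [0.0, -0.001, -1.0]]
force: [-0.9, 2.7, -0.2]
finger_gap: 0.003
grip_force: 0.9
```

Run:
```python
from h import *
knob()
```

```text
scene 115 surf [ 0.0063 -0.0368  0.1782] top [ 0.0014 -0.0342  0.1898]
side 96 surf [-0.0017 -0.0385  0.1858] top [-1.000e-04 -3.350e-02  1.908e-01]
knob tri [ 0.0037 -0.0327  0.1763]
tcp [ 0.0008 -0.0082  0.1609] t 5.2 F [ 0.38  0.6  -1.06] gap -0.004119662134664264
```

>>> {"method": "servo_tool", "body": {"increments": [[[-0.008,0,0],[0,0,0],-1],[[-0.008,0,0],[0,0,0],-1],[[0,0,0],[0,0,0],-1]]}}

```text
clock: 5.5
position: [0.5704, -0.1455, 0.1613]
eef_rot: [[-0.352, 0.936, -0.0], [0.936, 0.352, -0.0], [-0.0, -0.0, -1.0]]
force: [-1.0, 0.9, 0.3]
finger_gap: -0.003
grip_force: 0.7
```

Run:
```python
from h import *
knob()
```

```text
scene 117 surf [ 0.0059 -0.0404  0.1766] top [ 0.0021 -0.0369  0.1886]
side 99 surf [-0.0023 -0.0417  0.184 ] top [-0.0012 -0.0366  0.1903]
knob tri [ 0.0031 -0.0361  0.1746]
tcp [ 0.001  -0.0115  0.1614] t 5.6 F [-1.05  2.31 -0.32] gap -0.0003355037982271098
```

>>> {"method": "servo_tool", "body": {"increments": [[[-0.008,0,0],[0,0,0],-1],[[-0.004,0,0],[0,0,0],-1],[[0,0,0],[0,0,0],-1]]}}

```text
clock: 5.9
position: [0.5716, -0.1483, 0.1613]
eef_rot: [[-0.352, 0.936, 0.0], [0.936, 0.352, -0.0], [-0.0, 0.0, -1.0]]
force: [-0.9, 2.1, -0.8]
finger_gap: -0.001
grip_force: 0.8
```

Run:
```python
from h import *
knob()
```

```text
scene 122 surf [ 0.006  -0.0427  0.1778] top [ 0.0049 -0.038   0.2003]
side 106 surf [-0.0023 -0.0454  0.1826] top [ 0.0011 -0.039   0.1894]
knob tri [ 0.0028 -0.0386  0.1738]
tcp [ 0.001  -0.0146  0.1614] t 6.0 F [ 0.1   2.37 -0.35] gap -0.0012934878641552988
```

>>> {"method": "servo_tool", "body": {"increments": [[[0.1,0,0],[0,0,0],-1],[[0,-0.09,0],[0,0,0],-1],[[0,-0.09,0],[0,0,0],-1],[[-0.1,0,0],[0,0,0],-1],[[-0.1,0,0],[0,0,0],-1]]}}

```text
clock: 6.5
position: [0.5383, -0.1884, 0.1622]
eef_rot: [[-0.353, 0.936, 0.002], [0.936, 0.353, -0.002], [-0.002, 0.001, -1.0]]
force: [0.4, -0.3, 0.8]
finger_gap: 0.002
grip_force: 0.0
```

>>> {"method": "servo_tool", "body": {"increments": [[[0,0,0],[0,0,0],-1],[[0,0.02,0],[0,0,0],-1],[[0,0.02,0],[0,0,0],-1],[[0,0.02,0],[0,0,0],-1],[[0,0,0],[0,0,0],-1]]}}

```text
clock: 7.0
position: [0.553, -0.1813, 0.1614]
eef_rot: [[-0.354, 0.935, 0.001], [0.935, 0.354, -0.0], [-0.0, 0.001, -1.0]]
force: [-1.4, 0.4, -0.4]
finger_gap: -0.0
grip_force: 0.0
```

Run:
```python
from h import *
knob()
```

```text
scene 130 surf [ 0.004  -0.0455  0.1776] top [-0.0002 -0.0453  0.1978]
side 112 surf [-0.003  -0.0467  0.1782] top [-0.0015 -0.0414  0.1894]
knob tri [ 0.0005 -0.0416  0.1723]
tcp [-0.0288 -0.039   0.1613] t 7.1 F [-0.19  1.08  0.44] gap -0.00023501541082393497
```

>>> {"method": "servo_tool", "body": {"increments": [[[0,0.028,0],[0,0,0],-1],[[0,0.028,0],[0,0,0],-1],[[0,0.028,0],[0,0,0],-1],[[0,0.028,0],[0,0,0],-1],[[0,0.028,0],[0,0,0],-1]]}}

```text
clock: 7.6
position: [0.5852, -0.1695, 0.1609]
eef_rot: [[-0.352, 0.936, -0.001], [0.936, 0.352, 0.0], [0.001, -0.001, -1.0]]
force: [-2.1, -0.1, -0.2]
finger_gap: -0.0
grip_force: 0.9
```

Run:
```python
from h import *
knob()
```

```text
scene 129 surf [ 0.0342 -0.0464  0.1768] top [ 0.0306 -0.0455  0.1975]
side 106 surf [ 0.0293 -0.0473  0.1732] top [ 0.031  -0.0428  0.1858]
knob tri [ 0.0312 -0.0436  0.1706]
tcp [ 0.0069 -0.0394  0.1609] t 7.7 F [-0.72  0.4  -0.24] gap 0.002150310665586155
```

>>> {"method": "servo_tool", "body": {"increments": [[[0,0.012,0],[0,0,0],-1],[[0,0.012,0],[0,0,0],-1],[[0,0.008,0],[0,0,0],-1],[[0,0,0],[0,0,0],-1]]}}

```text
clock: 8.1
position: [0.5927, -0.167, 0.1613]
eef_rot: [[-0.352, 0.936, 0.0], [0.936, 0.352, -0.0], [-0.0, 0.0, -1.0]]
force: [-1.7, -0.7, 0.4]
finger_gap: -0.0
grip_force: 0.6
```

Run:
```python
from h import *
knob()
```

```text
scene 123 surf [ 0.0417 -0.0453  0.174 ] top [ 0.0373 -0.0404  0.1885]
side 107 surf [ 0.0356 -0.0465  0.1723] top [ 0.0362 -0.043   0.1842]
knob tri [ 0.0385 -0.042   0.168 ]
tcp [ 0.014  -0.0396  0.1614] t 8.2 F [-0.92  0.03 -1.33] gap -0.001116582430063491
```

Nearly there, so I'll move in 1 mm steps and watch for the stop in the force.

>>> {"method": "servo_tool", "body": {"increments": [[[0,0.006,0],[0,0,0],-1],[[0,0.006,0],[0,0,0],-1],[[0,0,0],[0,0,0],-1]]}}

```text
clock: 8.5
position: [0.5955, -0.166, 0.1614]
eef_rot: [[-0.352, 0.936, 0.0], [0.936, 0.352, -0.0], [-0.0, 0.0, -1.0]]
force: [-0.6, -1.0, -0.3]
finger_gap: -0.002
grip_force: 0.7
```

>>> {"method": "servo_tool", "body": {"increments": [[[0,0.004,0],[0,0,0],-1],[[0,0,0],[0,0,0],-1]]}}

```text
clock: 8.7
position: [0.5963, -0.1656, 0.1613]
eef_rot: [[-0.352, 0.936, 0.0], [0.936, 0.352, -0.0], [-0.0, 0.0, -1.0]]
force: [-1.6, -0.7, -0.0]
finger_gap: -0.001
grip_force: 0.7
```

Run:
```python
from h import *
knob()
```

```text
scene 122 surf [ 0.0447 -0.0455  0.1742] top [ 0.0414 -0.0437  0.1945]
side 105 surf [ 0.0389 -0.0465  0.1701] top [ 0.0411 -0.0429  0.183 ]
knob tri [ 0.0411 -0.0421  0.167 ]
tcp [ 0.018  -0.0395  0.1614] t 8.8 F [-1.4  -0.88  0.1 ] gap 0.0038074012262780924
```

>>> {"method": "servo_tool", "body": {"increments": [[[0,0.004,0],[0,0,0],-1],[[0,0.004,0],[0,0,0],-1],[[0,0,0],[0,0,0],-1]]}}

```text
clock: 9.1
position: [0.5982, -0.1649, 0.1613]
eef_rot: [[-0.352, 0.936, 0.0], [0.936, 0.352, -0.0], [-0.0, 0.0, -1.0]]
force: [-1.1, -0.4, -0.4]
finger_gap: -0.002
grip_force: 0.7
```

>>> {"method": "servo_tool", "body": {"increments": [[[0,0.004,0],[0,0,0],-1],[[0,0,0],[0,0,0],-1]]}}

```text
clock: 9.3
position: [0.5992, -0.1645, 0.1613]
eef_rot: [[-0.352, 0.936, 0.0], [0.936, 0.352, -0.0], [-0.0, 0.0, -1.0]]
force: [-1.3, -0.2, -1.0]
finger_gap: -0.0
grip_force: 0.7
```

Run:
```python
from h import *
knob()
```

```text
scene 118 surf [ 0.0481 -0.0453  0.1727] top [ 0.0443 -0.0434  0.1881]
side 104 surf [ 0.0416 -0.0464  0.1698] top [ 0.0438 -0.0426  0.1829]
knob tri [ 0.0445 -0.0415  0.1656]
tcp [ 0.0211 -0.0395  0.1613] t 9.4 F [-1.18 -0.65 -0.29] gap 0.0007492517153783535
```

>>> {"method": "servo_tool", "body": {"increments": [[[0,0.004,0],[0,0,0],-1],[[0,0,0],[0,0,0],-1]]}}

```text
clock: 9.6
position: [0.6001, -0.1642, 0.1613]
eef_rot: [[-0.352, 0.936, 0.0], [0.936, 0.352, -0.0], [-0.0, 0.0, -1.0]]
force: [-2.5, 0.3, -0.5]
finger_gap: 0.003
grip_force: 0.7
```

>>> {"method": "servo_tool", "body": {"increments": [[[0,-0.1,0],[0,0,0],-1],[[0,-0.15,0],[0,0,0],-1],[[0,0,-0.16],[0,0,0],-1],[[0,0,-0.16],[0,0,0],-1],[[0,0,0],[0,0,0],-1]]}}

```text
clock: 10.1
position: [0.5448, -0.1874, 0.2478]
eef_rot: [[-0.352, 0.936, 0.014], [0.936, 0.352, -0.004], [-0.009, 0.011, -1.0]]
force: [0.5, 0.5, -0.4]
finger_gap: 0.003
grip_force: 0.0
```

Run:
```python
from h import *
knob(); im,*_=grab('side'); im2,*_=grab('wrist')
c=cv2.resize(im[160:280,200:400],(700,420),interpolation=cv2.INTER_CUBIC); cv2.imwrite('pics/end.png',c[:,:,::-1]); cv2.imwrite('pics/endw.png',im2[:,:,::-1])
```

```text
scene 108 surf [ 0.0493 -0.0452  0.1739] top [ 0.0428 -0.0395  0.1962]
side 161 surf [ 0.0405 -0.0434  0.1691] top [ 0.044  -0.0407  0.1831]
knob tri [ 0.0437 -0.0389  0.1643]
tcp [-0.0397 -0.04    0.2428] t 10.2 F [-0.99  0.48 -1.34] gap -0.0024119258186920786
```

View pics/endw.png

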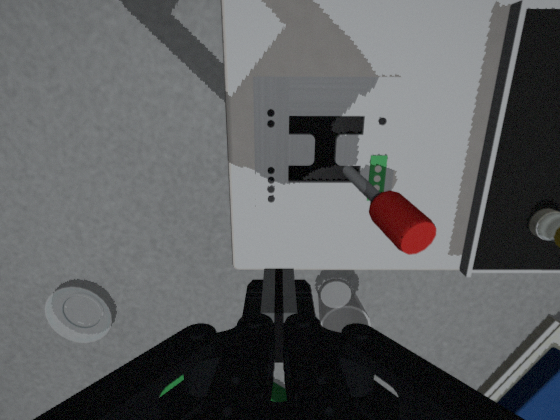

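View pics/end.png

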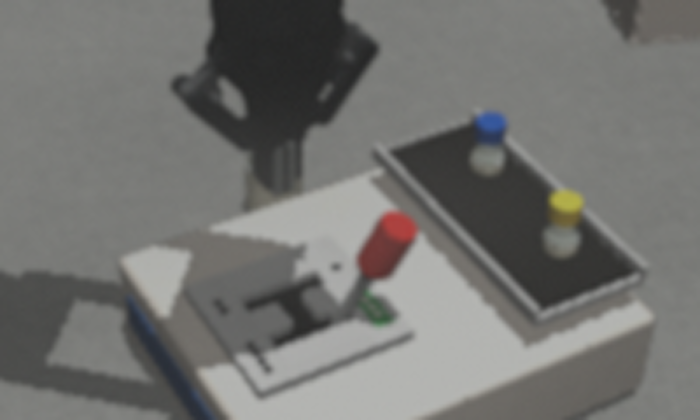

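The final wrist picture shows the stick in the right leg by the green mark, base near (350,172), with the vials and beaker standing. The margin to fully home is thin, so I'll nudge again until the stop is felt.

>>> {"method": "servo_tool", "body": {"increments": [[[0,0,0.16],[0,0,0],-1],[[0,0,0.16],[0,0,0],-1],[[0,0.15,0],[0,0,0],-1],[[0,0.08,0],[0,0,0],-1],[[0,0.014,0],[0,0,0],-1]]}}

```text
clock: 10.8
position: [0.5992, -0.1637, 0.1588]
eef_rot: [[-0.354, 0.935, -0.004], [0.935, 0.354, 0.001], [0.002, -0.003, -1.0]]
force: [-2.0, 0.1, -0.8]
finger_gap: 0.0
grip_force: 0.7
```

>>> {"method": "servo_tool", "body": {"increments": [[[0,0.008,0],[0,0,0],-1],[[0,0.002,0],[0,0,0],-1],[[0,0,0],[0,0,0],-1]]}}

```text
clock: 11.1
position: [0.6, -0.1642, 0.1612]
eef_rot: [[-0.352, 0.936, -0.001], [0.936, 0.352, 0.0], [0.0, -0.001, -1.0]]
force: [-1.2, -0.6, -0.9]
finger_gap: 0.002
grip_force: 0.5
```

>>> {"method": "servo_tool", "body": {"increments": [[[0,0.004,0],[0,0,0],-1],[[0,0,0],[0,0,0],-1]]}}

```text
clock: 11.3
position: [0.6014, -0.1638, 0.1616]
eef_rot: [[-0.352, 0.936, -0.0], [0.936, 0.352, -0.0], [-0.0, -0.0, -1.0]]
force: [-2.3, -0.4, 0.4]
finger_gap: -0.001
grip_force: 0.7
```

>>> {"method": "servo_tool", "body": {"increments": [[[0,0.004,0],[0,0,0],-1],[[0,0,0],[0,0,0],-1]]}}

```text
clock: 11.5
position: [0.6027, -0.1633, 0.1615]
eef_rot: [[-0.352, 0.936, 0.0], [0.936, 0.352, -0.0], [-0.0, -0.0, -1.0]]
force: [-2.7, -0.7, -0.5]
finger_gap: -0.001
grip_force: 0.9
```

>>> {"method": "servo_tool", "body": {"increments": [[[0,0.003,0],[0,0,0],-1],[[0,0,0],[0,0,0],-1]]}}

```text
clock: 11.7
position: [0.6033, -0.163, 0.1613]
eef_rot: [[-0.352, 0.936, -0.0], [0.936, 0.352, -0.0], [0.0, -0.0, -1.0]]
force: [-1.1, -0.8, 0.4]
finger_gap: -0.001
grip_force: 1.2
```

Run:
```python
from h import *
knob()
```

```text
scene 118 surf [ 0.0511 -0.045   0.1718] top [ 0.0478 -0.0431  0.187 ]
side 107 surf [ 0.045  -0.0459  0.1685] top [ 0.0477 -0.0419  0.1819]
knob tri [ 0.0476 -0.0414  0.1648]
tcp [ 0.0255 -0.0395  0.1613] t 11.8 F [-2.93 -0.31 -0.24] gap -0.00024753730276436706
```

>>> {"method": "servo_tool", "body": {"increments": [[[0,0.003,0],[0,0,0],-1],[[0,0,0],[0,0,0],-1]]}}

```text
clock: 12.0
position: [0.6039, -0.1627, 0.1612]
eef_rot: [[-0.352, 0.936, -0.001], [0.936, 0.352, -0.0], [0.0, -0.001, -1.0]]
force: [-2.3, -1.0, 0.4]
finger_gap: -0.001
grip_force: 1.5
```

>>> {"method": "servo_tool", "body": {"increments": [[[0,-0.1,0],[0,0,0],-1],[[0,-0.15,0],[0,0,0],-1],[[0,0,-0.16],[0,0,0],-1],[[0,0,-0.16],[0,0,0],-1],[[0,0,0],[0,0,0],-1]]}}

```text
clock: 12.5
position: [0.5495, -0.1857, 0.248]
eef_rot: [[-0.352, 0.936, 0.015], [0.936, 0.352, -0.004], [-0.009, 0.012, -1.0]]
force: [0.9, -0.2, 1.1]
finger_gap: -0.006
grip_force: 0.0
```

Run:
```python
from h import *
knob()
```

```text
scene 104 surf [ 0.0522 -0.0451  0.1709] top [ 0.0491 -0.0408  0.1809]
side 157 surf [ 0.0427 -0.0431  0.1685] top [ 0.0454 -0.041   0.182 ]
knob tri [ 0.0468 -0.0384  0.1621]
tcp [-0.0348 -0.04    0.2429] t 12.6 F [0.03 0.22 0.3 ] gap -0.00010111519975800358
```

```bash
python3 -c "
from station import manip
print(manip.close_job())"
```

```text
the job is handed in; nothing more can be done
None
```

I pushed the lever through the crossing into the right leg and forward into the third slot, and handed the job in at 12.6 s with the hand clear; the knob measured about 47 mm forward (full travel 47), I never clearly felt the end stop, and no verdict came back.

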